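# Put the colour-coded carving tools back in their rests

## Robot

A 7-joint arm with a two-finger parallel gripper is mounted at the origin on a cart in front of the work surface, level with it; the furniture and walls round the work are solid. World frame = base frame: x ahead of the robot, y to its left, z up, the work surface at z = 0. Lengths are in m, angles in rad, forces in N, time in s.
With the tool pointing down it reaches from about 0.4 to 0.875 m from the base axis. Payload 19.3 kg.
Tool frame: the origin (TCP) lies on the mounting face of the last link; the fingertips stand 173 mm ahead of it and the grasp point (between the pads) lies 155 mm ahead of it; z points along the fingers, y is the line along which they close (so a half turn about z gives the same grasp; the last joint's range is limited). The gripper opens to 85 mm and grips with 20 to 120 N. Pads are 22 mm wide; open, the fingers measure 114 mm over their backs; the gripper's body (76 mm by 85 mm) begins 54 mm behind the grasp point. The pads swing forward as they close: fully open they stand 13 mm farther back than shut.
Start: joints at [1.037, 0.521, -0.036, 1.599, 0.021, 1.021, -0.113], TCP at [0.28, -0.559, 0.405] pointing down, gripper open.
Joint ranges: [-2.91, 2.91], [-0.3, 2.13], [-1.5, 1.42], [0.17, 2.43], [-1.26, 4.41], [0.16, 1.93], [-2.52, 2.52]. Speed limits (rad/s): [1.89, 1.89, 2.39, 2.39, 3.01, 3.01, 3.01].

## Interface

Orientations are given as [roll, pitch, yaw] about the fixed x, y, z axes, in that order (R = Rz(yaw) Ry(pitch) Rx(roll)).
In Python, from workcell import bot, vision gives the robot as it stands.
- The arm moves only by the shell command python3 -m creep 'ROWS' [FORCE]. ROWS is JSON, a list that holds one entry, the list of rows, each a list of 7 numbers: the opening, from -1 (shut) to 1 (fully open), then the shift along the tool's x, y, z in cm, then the turn, a rotation vector about the tool's x, y, z in rad. In form: [[[grip, tx, ty, tz, rx, ry, rz], ...]]. A call has 1 to 12 rows; each row shifts and turns the commanded pose from where the row before left it, along the tool's axes as they then stand; what a row does not reach is not made up. A row lasts 1/8 s, in which the tool goes at most 62.5 mm and 10.7 degrees, less where a joint would pass 70% of its speed; a pose out of reach is approached as far as the arm can. A call with a gripper value outside its range is refused whole. The fingers move at their own pace and stop on an object; FORCE is the grip in N (left out, the last holds). Time passes only in rows, so rows that do not move let the fingers close. It gives the time, the measured TCP pose, the force, the opening and the grip force at its end, in the units of the state.
- bot.observe(): the state, without advancing time (a new reading comes with each control period).
- vision.grab_frame(name): name is "side" or "top"; returns a dict with "image" (480x640x3 uint8, blue, green, red), "depth" (480x640 float32, m along the optical axis (not along the pixel's ray), 0 where there is no reading), "fovy" (degrees; the focal length in pixels is half the picture's height over the tangent of half this angle, whatever the lens; pixels are square), "cx", "cy" (the principal point, pixels), "cam_to_world" (4x4, takes a point from camera to world coordinates). Camera axes: x right, y down, z forward; pixel columns grow to the right and rows downward; lengths in m; the calibration is good to about 2 mm. A picture is of the moment at which its call begins.
- bot.job_done(): hands the job in; it is judged then, once.
The state is a dict: "clock": time; "qpos": joint angles; "qd": joint speeds; "joint_efforts": joint torques, N m; "position": TCP position; "tool_rot": TCP orientation; "force": force on the tool from outside, world axes, zero at the start; "moment": the same for the moment, N m; "grip_width": finger opening in m; "finger_force": force on a finger pad.
Only numpy, scipy, OpenCV 4.12 (cv2) and the standard library are available. Lean on these libraries where they do the work, as an engineer would, in place of code of your own. Each camera call takes 0.05 s, during which the arm holds its last target. There are 200 camera calls.

## Task

Put the three slim carving tools with red, blue and black plastic handles away: lay each one along the tool rest whose end has the colour of its handle, down in both notches, with the handle at the coloured end. Centre each tool along its rest and let go of it. Leave the red pencil, the black marker pen and the gouge with the wooden handle where they lie.

Things in the scene. Friction and masses are not known exactly. Their poses are not given: they have to be found in the camera images.
- tool_red: slim carving tool, 197 mm long: rear half a dark red handle (12 mm wide and high, y -98 to 0 mm), front half a thin steel blade (4 wide, 6 high, y 0 to +98). Loose, 35 g, flat on the table, handle roughly towards the robot. Origin: mid-length, underside; +y points to the blade tip. It balances when gripped across the handle at y = -35 mm.
- tool_blue: slim carving tool, 194 mm long: rear half a dark blue handle (12 mm wide and high, y -97 to 0 mm), front half a thin steel blade (4 wide, 6 high, y 0 to +97). Loose, 35 g, flat on the table, handle roughly towards the robot. Origin: mid-length, underside; +y points to the blade tip. It balances when gripped across the handle at y = -35 mm.
- tool_black: slim carving tool, 196 mm long: rear half a black handle (12 mm wide and high, y -98 to 0 mm), front half a thin steel blade (4 wide, 6 high, y 0 to +98). Loose, 35 g, flat on the table, handle roughly towards the robot. Origin: mid-length, underside; +y points to the blade tip. It balances when gripped across the handle at y = -35 mm.
- rest_red: fixed plywood board 220 x 60 x 8 mm, red at one end. Origin: middle of the red end edge (nearer the robot), table height; +x along the board. 12 mm thick, 28 mm high cross blocks at x = 42 (red) and 165 mm (brown), each with a notch at y = 0: floor 16 mm wide, 14 mm up, flaring to 32 at the top. A tool in place: middle at x = 110 mm, underside 14 mm up, handle in the red notch.
- rest_blue: fixed plywood board 220 x 60 x 8 mm, blue at one end. Origin: middle of the blue end edge (nearer the robot), table height; +x along the board. 12 mm thick, 28 mm high cross blocks at x = 42 (blue) and 165 mm (brown), each with a notch at y = 0: floor 16 mm wide, 14 mm up, flaring to 32 at the top. A tool in place: middle at x = 110 mm, underside 14 mm up, handle in the blue notch.
- rest_black: fixed plywood board 220 x 60 x 8 mm, black at one end. Origin: middle of the black end edge (nearer the robot), table height; +x along the board. 12 mm thick, 28 mm high cross blocks at x = 42 (black) and 165 mm (brown), each with a notch at y = 0: floor 16 mm wide, 14 mm up, flaring to 32 at the top. A tool in place: middle at x = 110 mm, underside 14 mm up, handle in the black notch.
- pencil: red pencil, 7 x 160 x 6 mm, red along its whole length. Loose bystander; it stays where it lies. Origin: middle of its length, underside; y along its length.
- pen: black marker pen, 13 x 138 x 16 mm, black along its whole length. Loose bystander; it stays where it lies. Origin: middle of its length, underside; y along its length.
- gouge: carving gouge with a thick brown wooden handle, 23 x 224 x 23 mm. Loose bystander; it stays where it lies. Origin: middle of its length, underside; y along its length.

How it is judged:
At the end, for the whole second after the job is handed in: Each coloured tool lies still and released in its own colour's rest, handle at the coloured end, middle within 15 mm of x = 110 mm and 10 mm of the centre line, underside 8 to 20 mm above the table, within 0.12 rad of the board's length (x of tool_red in the frame of rest_red between 0.095 and 0.125 m and y of tool_red in the frame of rest_red between -0.01 and 0.01 m and z of tool_red in the frame of rest_red between 0.008 and 0.02 m and y of rest_red in the frame of tool_red between -0.13 and -0.09 m and angle between the y axis of tool_red and the x axis of rest_red, either way round below 0.12 rad and linear speed of each of tool_red, tool_blue, tool_black below 0.02 m/s and contact force between each of tool_red, tool_blue, tool_black and the fingers below 0.1 N and x of tool_blue in the frame of rest_blue between 0.095 and 0.125 m and y of tool_blue in the frame of rest_blue between -0.01 and 0.01 m and z of tool_blue in the frame of rest_blue between 0.008 and 0.02 m and y of rest_blue in the frame of tool_blue between -0.13 and -0.09 m and angle between the y axis of tool_blue and the x axis of rest_blue, either way round below 0.12 rad and x of tool_black in the frame of rest_black between 0.095 and 0.125 m and y of tool_black in the frame of rest_black between -0.01 and 0.01 m and z of tool_black in the frame of rest_black between 0.008 and 0.02 m and y of rest_black in the frame of tool_black between -0.13 and -0.09 m and angle between the y axis of tool_black and the x axis of rest_black, either way round below 0.12 rad); the robot touches nothing.
It fails at once if the pencil is moved by more than 20 mm (distance of pencil from where it was at the start of the episode above 0.02 m).
It fails at once if the pen is moved by more than 20 mm (distance of pen from where it was at the start of the episode above 0.02 m).
It fails at once if the gouge is moved by more than 20 mm (distance of gouge from where it was at the start of the episode above 0.02 m).
It also fails if it takes over 77 s, if anything falls off the work surface, if the arm or the gripper's body presses on something with over 40 N, if the wrist force passes 120 N, or if a joint passes its speed limit or range.

## Working session

There is one attempt and no reset: what is moved stays moved. The work goes in short steps, Python scripts to look and compute and a shell command to move; the robot and the scene stay as the last step left them, time stands still between calls to the robot, and variables do not carry over. Pictures are saved under pics/ and viewed, at most 14 in all, crops included, and the job is handed in when it is done.

```bash
mkdir -p pics; ls; python3 - <<'E'
from workcell import bot, vision
import cv2,numpy as np
s=bot.observe(); print({k:np.round(s[k],3) for k in ('clock','position','tool_rot','grip_width','qpos')})
for n in("top","side"):
    f=vision.grab_frame(n); cv2.imwrite(f"pics/{n}0.png",f["image"]); np.savez(f"{n}0.npz",**f)
    print(n,f["fovy"],f["cx"],f["cy"],np.round(f["cam_to_world"],3).tolist(),(f["depth"]==0).mean())
E
```

```text
pics
{'clock': np.float64(0.0), 'position': array([ 0.28 , -0.559,  0.404]), 'tool_rot': array([-3.14 ,  0.   ,  0.464]), 'grip_width': np.float64(0.086), 'qpos': array([ 1.037,  0.522, -0.036,  1.6  ,  0.021,  1.021, -0.113])}
top 42.03492570208933 310.7045558770706 250.94972556190265 [[-0.005, -0.988, 0.156, 0.236], [-1.0, 0.005, 0.001, -0.02], [-0.002, -0.156, -0.988, 1.669], [0.0, 0.0, 0.0, 1.0]] 0.003919270833333334
side 51.05414674329269 315.5618876299479 241.6376465830956 [[1.0, -0.022, 0.002, 0.485], [-0.013, -0.501, 0.865, -1.125], [-0.018, -0.865, -0.502, 0.679], [0.0, 0.0, 0.0, 1.0]] 0.003919270833333334
```

View pics/top0.png

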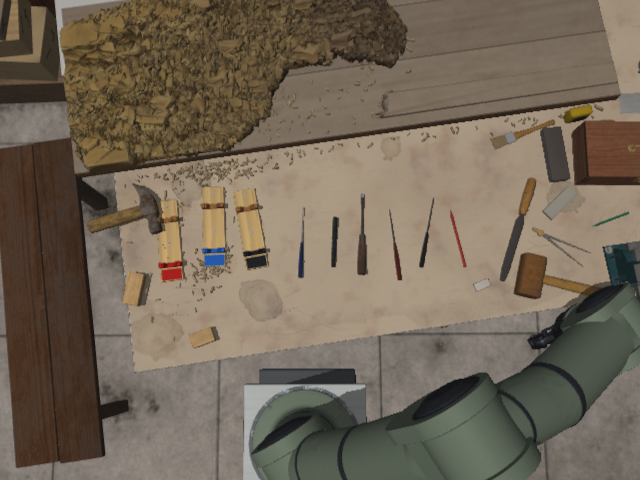

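View pics/side0.png

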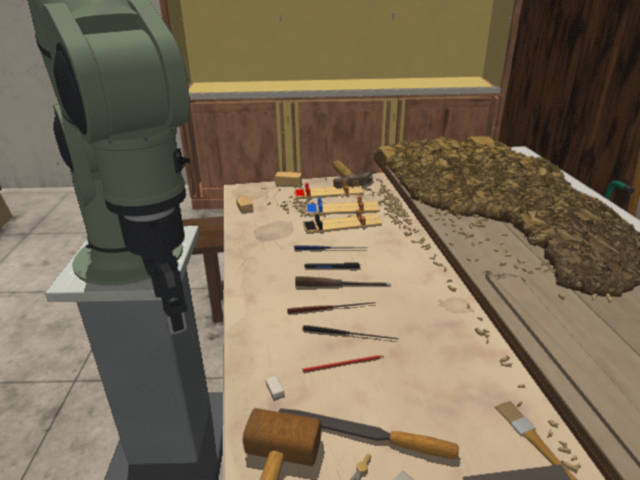

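The top view shows the blue tool at about (301,240), the pen (335,242), the gouge (362,235), the red tool (396,245), the black tool (426,230) and the pencil (458,238). The rests are at x≈171 (red), 214 (blue) and 252 (black), with coloured ends towards the robot and a hammer head beside the red rest. The side view agrees.

```bash
python3 - <<'E'
import cv2,numpy as np
t=np.load("top0.npz")["image"];s=np.load("side0.npz")["image"]
r=lambda a,k:cv2.resize(a,None,fx=k,fy=k,interpolation=cv2.INTER_CUBIC)
a=r(t[175:290,135:285],5);b=r(t[185:290,290:470],4.4)
cv2.imwrite("pics/c1.png",a);cv2.imwrite("pics/c2.png",b);cv2.imwrite("pics/c3.png",r(s[175:380,230:410],2.9))
E
```

```text
(no output)
```

View pics/c1.png

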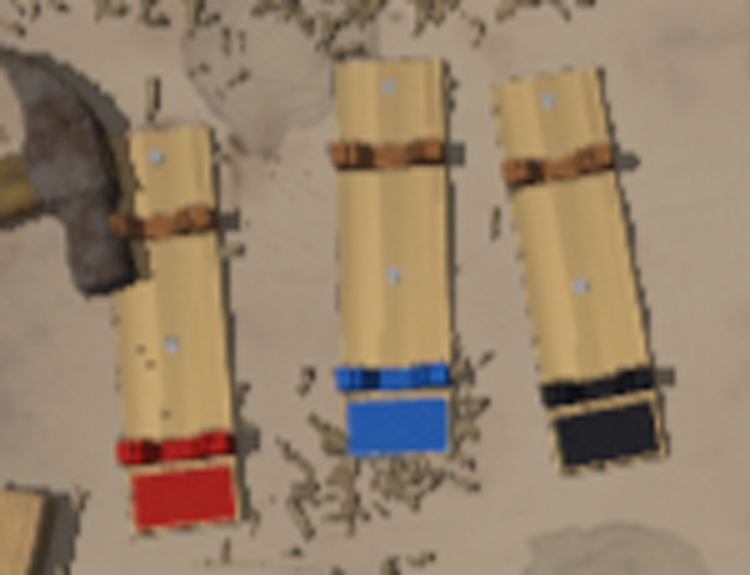

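View pics/c2.png

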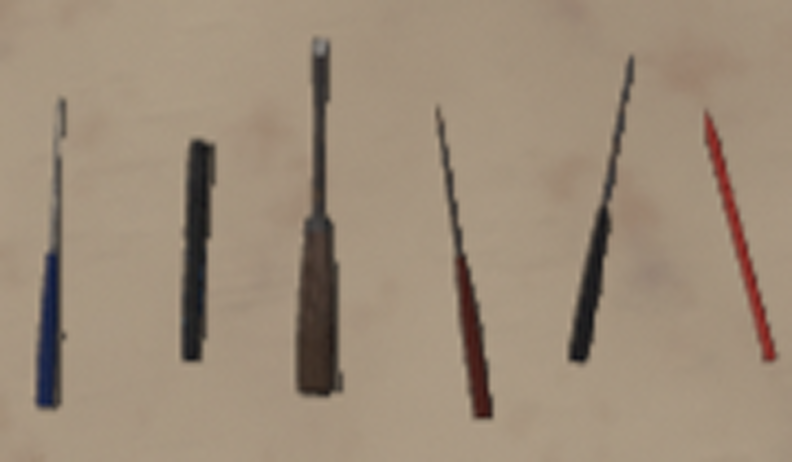

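View pics/c3.png

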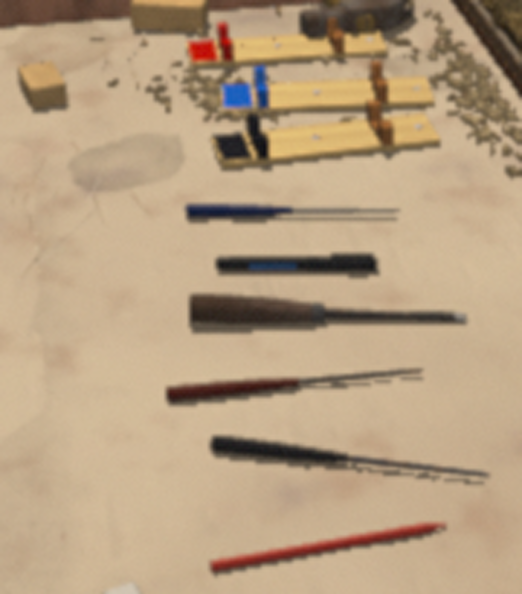

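The crops show the notched blocks clearly. The hammer head overlaps the left edge of the red board around mid-length, at crop (105,250). The blades point away from the robot. Next I measure with both cameras.

```bash
cat > m.py <<'E'
import cv2,numpy as np
from workcell import bot,vision
def cloud(f):
    h,w=f["depth"].shape; F=h/2/np.tan(np.radians(f["fovy"])/2)
    v,u=np.mgrid[:h,:w]; d=f["depth"]
    P=np.stack([(u-f["cx"])/F*d,(v-f["cy"])/F*d,d,np.ones_like(d)],-1)@np.array(f["cam_to_world"]).T
    return P[...,:3]
def masks(f):
    H=cv2.cvtColor(f["image"],cv2.COLOR_BGR2HSV).astype(int); h,s,v=H[...,0],H[...,1],H[...,2]
    red=((h<8)|(h>172))&(s>110); blue=(h>100)&(h<130)&(s>110); black=(v<70)&(s<110)
    return dict(red=red,blue=blue,black=black,brown=(h>3)&(h<20)&(s>110)&(v<165))
def line(P):
    c=P[:,:2].mean(0); d=np.linalg.svd(P[:,:2]-c)[2][0]; d=d*np.sign(d[0])
    t=(P[:,:2]-c)@d
    return c,np.arctan2(d[1],d[0]),t.min(),t.max()
E
cat > a.py <<'E'
from m import *
for n in("top","side"):
    f=np.load(n+"0.npz"); C=cloud(f); M=masks(f); x,y,z=C[...,0],C[...,1],C[...,2]
    T=(x>.35)&(x<.75)&(z>.03-.03)&(z<.05)
    print(n,"table z",np.median(z[(x>.4)&(x<.6)&(y>.0)&(y<.25)&(z<.03)]))
    for k,roi in dict(blue=(-.03,.06),red=(-.28,-.16),black=(-.38,-.25)).items():
        pass
    # connected components per colour
    for k,m in M.items():
        nn,L,S,_=cv2.connectedComponentsWithStats((m&(x>.3)&(x<.8)&(y>-.5)&(y<.5)&(z<.06)).astype(np.uint8))
        for i in range(1,nn):
            if S[i,4]<14: continue
            P=C[L==i]; c,a,t0,t1=line(P)
            print(n,k,"n",S[i,4],"px",S[i,:2],"c",c.round(4),"ang",round(a,3),"t",t0.round(3),t1.round(3),"z",np.percentile(P[:,2],[10,50,95]).round(3))
    if n=="top":
        h=(x>.5)&(x<.75)&(y>.3)&(y<.6); print("hammer/rest-red maxz",np.percentile(z[h&(z<.3)],[50,95,99.5]).round(3))
E
python3 a.py
```

```text
top table z 0.002197358901626867
top red n 139 px [450 211] c [ 0.5291 -0.4154] ang 0.216 t -0.076 0.079 z [0.001 0.006 0.012]
top red n 98 px [394 245] c [ 0.4627 -0.2497] ang 0.114 t -0.043 0.05 z [0.006 0.011 0.017]
top red n 105 px [158 261] c [0.4619 0.3579] ang -1.469 t -0.03 0.031 z [0.011 0.023 0.033]
top red n 209 px [161 268] c [0.4378 0.3549] ang -1.475 t -0.029 0.028 z [0.003 0.008 0.016]
top blue n 86 px [299 243] c [0.4715 0.0087] ang -0.062 t -0.042 0.049 z [0.007 0.011 0.018]
top blue n 89 px [202 248] c [0.4994 0.243 ] ang -1.533 t -0.029 0.03 z [0.012 0.022 0.029]
top blue n 192 px [205 255] c [0.4754 0.2415] ang -1.506 t -0.025 0.025 z [0.004 0.009 0.016]
top black n 21 px [307 139] c [ 0.7975 -0.0236] ang -1.502 t -0.014 0.013 z [0.021 0.038 0.047]
top black n 14 px [263 146] c [0.7794 0.1002] ang -1.354 t -0.011 0.01 z [0.017 0.037 0.046]
top black n 159 px [183 149] c [0.7561 0.2664] ang -1.423 t -0.062 0.07 z [0.026 0.039 0.055]
top black n 63 px [229 148] c [0.7702 0.1632] ang -1.419 t -0.042 0.038 z [0.019 0.034 0.05 ]
top black n 75 px [153 159] c [0.74   0.
[... 5118 characters left out ...]
-0.017 0.021 z [0.054 0.057 0.06 ]
side brown n 242 px [325 196] c [0.6122 0.1831] ang 1.512 t -0.074 0.097 z [0.003 0.013 0.029]
side brown n 42 px [306 221] c [0.4847 0.1101] ang 1.304 t -0.02 0.04 z [0.003 0.007 0.012]
side brown n 15 px [369 223] c [0.6553 0.1301] ang 0.202 t -0.016 0.017 z [0.003 0.005 0.007]
side brown n 18 px [327 228] c [0.5415 0.1102] ang 0.225 t -0.022 0.022 z [0.002 0.004 0.008]
side brown n 68 px [305 306] c [ 0.4859 -0.253 ] ang 0.143 t -0.025 0.032 z [0.006 0.008 0.011]
side brown n 46 px [288 308] c [ 0.4403 -0.2586] ang 0.105 t -0.016 0.016 z [0.004 0.009 0.013]
side brown n 16 px [309 368] c [ 0.4831 -0.4318] ang 0.284 t -0.015 0.015 z [-0.     0.002  0.004]
```

Heights agree with the text: handles about 11 mm high, blocks about 28 mm. The two cameras differ by about 3 mm in y. I'll refine the tool midpoints and work out the first move.

```bash
cat > tools.py <<'E'
from m import *
import sys
def tools(pre):
  for n in("top","side"):
    f=np.load(n+pre+".npz"); C=cloud(f); x,y,z=C[...,0],C[...,1],C[...,2]
    v=f["image"].max(2)
    for k,(a,b) in dict(blue=(-.03,.05),red=(-.285,-.2),black=(-.37,-.27)).items():
        m=(v<130)&(x>.35)&(x<.66)&(y>a)&(y<b)&(z<.03)
        nn,L,S,_=cv2.connectedComponentsWithStats(m.astype(np.uint8)); i=1+S[1:,4].argmax(); P=C[L==i]
        c,an,t0,t1=line(P); d=np.array([np.cos(an),np.sin(an)])
        print(n,k,"n",S[i,4],"ang %.3f len %.3f"%(an,t1-t0),"mid",(c+d*(t0+t1)/2).round(4),"grip",(c+d*((t0+t1)/2-.035)).round(4),"ztop",np.percentile(P[:,2],90).round(3))
E
cat > go.py <<'E'
import sys; from m import *
from scipy.spatial.transform import Rotation as R
x,y,z,w=map(float,sys.argv[1:5]); s=bot.observe(); r0=R.from_euler('xyz',s["tool_rot"]); r1=R.from_euler('xyz',[np.pi,0,w])
print("t",s["clock"],"pos",np.round(s["position"],4),"rpy",np.round(s["tool_rot"],3),"w",round(float(s["grip_width"]),4))
print("rot",(r0.inv()*r1).as_rotvec().round(3),"then cm",(r1.inv().apply(np.array([x,y,z])-s["position"])*100).round(2))
E
python3 -c "from tools import *;tools('0')"; python3 go.py .475 -.332 .35 -.2
```

```text
top blue n 236 ang -0.047 len 0.163 mid [0.5091 0.0064] grip [0.4741 0.008 ] ztop 0.015
top red n 235 ang 0.116 len 0.195 mid [ 0.5165 -0.2438] grip [ 0.4818 -0.2479] ztop 0.014
top black n 238 ang -0.214 len 0.191 mid [ 0.5475 -0.3329] grip [ 0.5133 -0.3255] ztop 0.015
side blue n 186 ang -0.022 len 0.097 mid [0.4786 0.003 ] grip [0.4437 0.0038] ztop 0.011
side red n 346 ang 0.143 len 0.185 mid [ 0.5138 -0.2488] grip [ 0.4791 -0.2538] ztop 0.01
side black n 382 ang -0.181 len 0.150 mid [ 0.5303 -0.3331] grip [ 0.4959 -0.3268] ztop 0.011
t 0.1 pos [ 0.2795 -0.5589  0.4042] rpy [-3.141  0.     0.464] w 0.0858
rot [-0.001  0.     0.664] then cm [ 14.65 -26.12   5.42]
```

```bash
python3 -m creep '[[[0,0,0,2,0,0,0.133],[0,0,0,3,0,0,0.133],[0,0,0,3,0,0,0.133],[0,0,0,3,0,0,0.133],[0,0,0,2,0,0,0.132],[0,3,-4,0,0,0,0],[0,3,-4,0,0,0,0],[0,3,-4,0,0,0,0],[0,3,-4,0,0,0,0],[0,3,-4,0,0,0,0],[0,3,-4,0,0,0,0],[0,0,0,0,0,0,0]]]' 30; python3 go.py .515 -.327 .176 -.2
```

```text
clock: 1.6
position: [0.5067, -0.356, 0.2742]
tool_rot: [-3.14, -0.0, -0.194]
force: [-1.7, -0.5, 1.0]
grip_width: 0.0427
finger_force: 0.0
t 1.6 pos [ 0.5067 -0.356   0.2742] rpy [-3.14  -0.    -0.194] w 0.0427
rot [-0.002 -0.     0.006] then cm [ 0.23 -3.    9.82]
```

```bash
python3 -m creep '[[[0,0.1,-1.5,1,0,0,0],[0,0.1,-1.5,2,0,0,0],[0,0,0,2,0,0,0],[0,0,0,2,0,0,0],[0,0,0,1.5,0,0,0],[0,0,0,1.2,0,0,0],[0,0,0,0,0,0,0]]]'; python3 go.py .515 -.327 .176 -.2
```

```text
clock: 2.48
position: [0.5113, -0.3307, 0.1769]
tool_rot: [-3.141, 0.001, -0.201]
force: [0.2, -0.7, 0.8]
grip_width: 0.0428
finger_force: 0.0
t 2.475 pos [ 0.5113 -0.3307  0.1769] rpy [-3.141e+00  1.000e-03 -2.010e-01] w 0.0428
rot [-0.     0.001 -0.001] then cm [ 0.28 -0.43  0.09]
```

```bash
python3 - <<'E'
from m import *
import cv2
f=vision.grab_frame("side"); i=f["image"]; cv2.imwrite("pics/d1.png",cv2.resize(i[200:380,240:440],None,fx=3,fy=3))
E
```

```text
(no output)
```

View pics/d1.png

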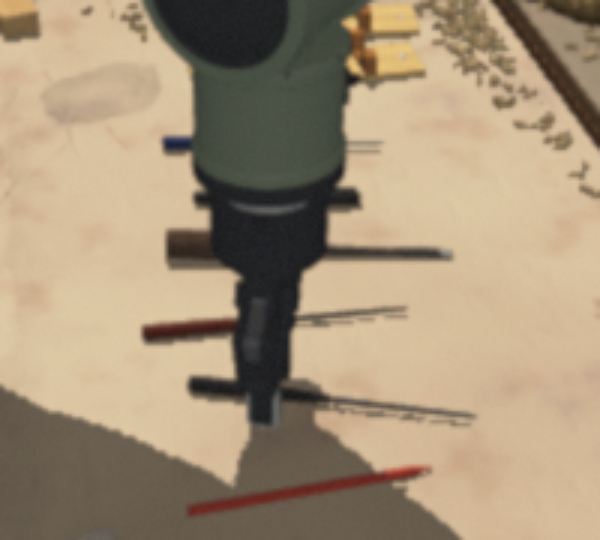

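The near finger stands at about crop (263,400), with the black handle passing behind it, so it straddles the handle. I'll close and lift.

```bash
python3 -m creep '[[[0,0.2,-0.4,0.1,0,0,0],[-1,0,0,0,0,0,0],[-1,0,0,0,0,0,0],[-1,0,0,0,0,0,0],[-1,0,0,0,0,0,0],[-1,0,0,-1,0,0,0],[-1,0,0,-3,0,0,0],[-1,0,0,-4,0,0,0],[-1,0,0,-2,0,0,0],[-1,0,0,0,0,0,0]]]' 40; python3 go.py .528 .138 .28 .19
```

```text
clock: 3.78
position: [0.5146, -0.3274, 0.2787]
tool_rot: [3.141, -0.003, -0.201]
force: [0.5, 1.0, -0.2]
grip_width: 0.0101
finger_force: 39.2
t 3.775 pos [ 0.5146 -0.3274  0.2787] rpy [ 3.141e+00 -3.000e-03 -2.010e-01] w 0.0101
rot [ 0.001 -0.003 -0.391] then cm [ 10.1  -45.45  -0.13]
```

```bash
python3 -m creep '[[[-1,0,0,0,0,0,-0.13],[-1,0,0,0,0,0,-0.13],[-1,0,0,0,0,0,-0.13],[-1,1,-4,0,0,0,0],[-1,1,-5,0,0,0,0],[-1,1,-5,0,0,0,0],[-1,1,-5,0,0,0,0],[-1,1,-5,0,0,0,0],[-1,1,-5,0,0,0,0],[-1,1,-5,0,0,0,0],[-1,1,-5,0,0,0,0],[-1,1,-4,0,0,0,0]]]'; python3 -m creep '[[[-1,0,0,0,0,0,0],[-1,0,0,0,0,0,0]]]'; python3 go.py .528 .138 .28 .19; python3 - <<'E'
from m import *
for n in("top","side"):
    f=vision.grab_frame(n);np.savez(n+"1.npz",**f)
    i=f["image"]; i=i[150:300,180:380] if n=="top" else i[120:300,240:440]
    cv2.imwrite(f"pics/e{n}.png",cv2.resize(i,None,fx=3,fy=3,interpolation=2))
a,b=cv2.imread("pics/etop.png"),cv2.imread("pics/eside.png"); cv2.imwrite("pics/e.png",np.hstack([a[:450],b[:450]])[:, ::1][:,:1200][::1] if 0 else cv2.resize(np.hstack([a[:450],b[:450]]),(800,300)))
E
```

```text
clock: 5.28
position: [0.5212, 0.1142, 0.2762]
tool_rot: [-3.141, 0.001, 0.191]
force: [-0.8, -0.5, 0.4]
grip_width: 0.0102
finger_force: 39.3
clock: 5.52
position: [0.5215, 0.1116, 0.2762]
tool_rot: [3.141, 0.001, 0.19]
force: [-0.4, 0.3, -0.3]
grip_width: 0.0098
finger_force: 39.3
t 5.525 pos [0.5215 0.1116 0.2762] rpy [3.141e+00 1.000e-03 1.900e-01] w 0.0098
rot [ 0.001  0.001 -0.   ] then cm [ 1.14 -2.47 -0.38]
```

View pics/e.png

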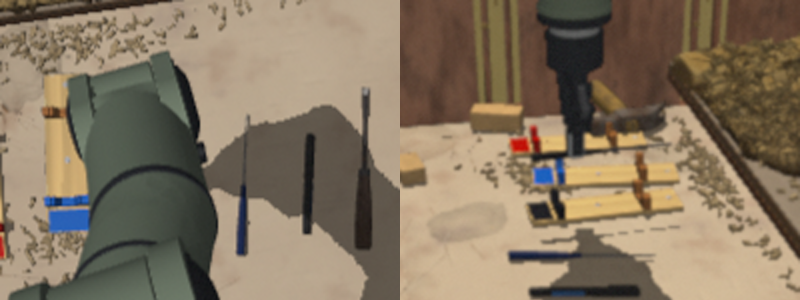

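The top view is blocked by the arm. The side view shows the tool level in the grip, over the rests, with its handle towards the robot. I'll measure its position in the hand from the side view.

```bash
cat > hand.py <<'E'
from m import *; import sys
from scipy.spatial.transform import Rotation as R
def hand(f,s):
    C=cloud(f); r=R.from_euler('xyz',s["tool_rot"])
    Q=r.inv().apply(C.reshape(-1,3)-s["position"])
    # tool: x along blade, y across, z down from TCP
    m=(abs(Q[:,1])<.025)&(abs(Q[:,0])<.2)&(Q[:,2]>.155)&(Q[:,2]<.19)&(f["depth"].ravel()>0)
    P=Q[m]; o=abs(P[:,0])>.02
    print("n",m.sum(),"x ext",P[:,0].min().round(4),P[:,0].max().round(4),"mid",((P[:,0].min()+P[:,0].max())/2).round(4))
    for lo,hi in((-.08,-.045),(-.045,-.015),(.015,.05),(.05,.09),(.09,.15)):
        k=(P[:,0]>lo)&(P[:,0]<hi)
        if k.sum()>2: print(lo,hi,k.sum(),"y",np.median(P[k,1]).round(4),"z",np.percentile(P[k,2],[10,50,90]).round(4))
if __name__=="__main__":
    hand(vision.grab_frame("side"),bot.observe())
E
python3 hand.py
```

```text
n 213 x ext -0.0617 0.1342 mid 0.0362
-0.08 -0.045 31 y 0.0061 z [0.1648 0.1688 0.1742]
-0.045 -0.015 48 y 0.0059 z [0.1655 0.1694 0.1737]
0.015 0.05 36 y 0.0044 z [0.1674 0.1705 0.1734]
0.05 0.09 20 y 0.0025 z [0.1692 0.1708 0.1737]
0.09 0.15 22 y 0.0027 z [0.1694 0.1709 0.1735]
```

```bash
python3 go.py .529 .136 .22 .19; python3 -m creep '[[[-1,0.6,-1.1,1,0,0,0],[-1,0.6,-1.1,1.5,0,0,0],[-1,0,0,1.5,0,0,0],[-1,0,0,1.5,0,0,0],[-1,0,0,0,0,0,0],[-1,0,0,0,0,0,0]]]'; python3 go.py .529 .136 .191 .19; python3 - <<'E'
from m import *
from hand import hand
f=vision.grab_frame("side"); hand(f,bot.observe())
cv2.imwrite("pics/g1.png",cv2.resize(f["image"][150:260,270:410],None,fx=5,fy=5,interpolation=2))
E
```

```text
t 5.675 pos [0.5217 0.111  0.2766] rpy [3.141 0.    0.188] w 0.0103
rot [ 0.     0.    -0.002] then cm [ 1.19 -2.32  5.66]
clock: 6.42
position: [0.5294, 0.1358, 0.2218]
tool_rot: [3.142, -0.0, 0.189]
force: [1.6, 0.2, -0.3]
grip_width: 0.0105
finger_force: 39.3
t 6.425 pos [0.5294 0.1358 0.2218] rpy [ 3.142 -0.     0.189] w 0.0105
rot [ 0.    -0.    -0.001] then cm [-0.04 -0.02  3.08]
n 197 x ext -0.0613 0.1345 mid 0.0366
-0.08 -0.045 28 y 0.0057 z [0.1659 0.1694 0.1755]
-0.045 -0.015 46 y 0.0072 z [0.1658 0.1684 0.173 ]
0.015 0.05 30 y 0.0038 z [0.1684 0.1703 0.1736]
0.05 0.09 21 y 0.0038 z [0.1685 0.1714 0.173 ]
0.09 0.15 20 y 0.0028 z [0.1689 0.1714 0.1735]
```

View pics/g1.png

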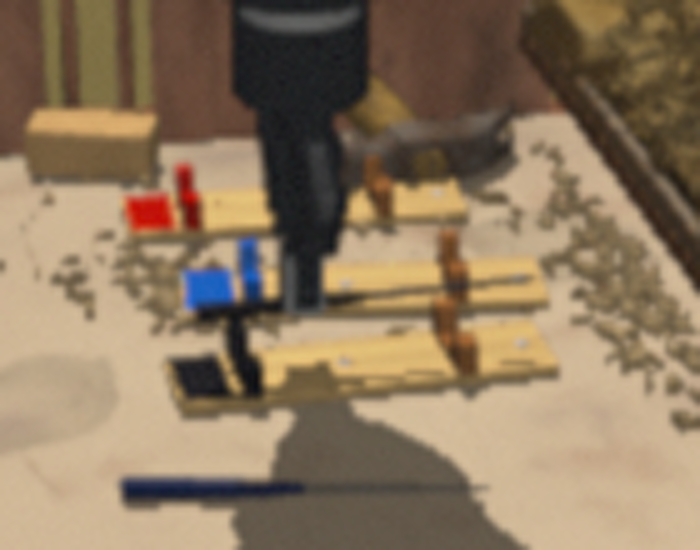

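The tool is held parallel above the black rest, with the fingers between the blocks at about (305,280). I'll lower it.

```bash
python3 -m creep '[[[-1,0,0,1,0,0,0],[-1,0,0,1,0,0,0],[-1,0,0,0.6,0,0,0],[-1,0,0,0.4,0,0,0],[-1,0,0,0,0,0,0]]]'; python3 hand.py
```

```text
clock: 7.1
position: [0.5293, 0.1361, 0.1915]
tool_rot: [3.142, 0.0, 0.19]
force: [1.0, -0.9, 0.4]
grip_width: 0.0106
finger_force: 39.2
n 814 x ext -0.1989 0.1987 mid -0.0001
-0.08 -0.045 113 y 0.0047 z [0.1689 0.1831 0.1857]
-0.045 -0.015 106 y 0.0064 z [0.1639 0.1707 0.1844]
0.015 0.05 103 y 0.006 z [0.17   0.1836 0.1853]
0.05 0.09 133 y 0.0039 z [0.1674 0.1822 0.1852]
0.09 0.15 131 y 0.0031 z [0.1697 0.1835 0.1855]
```

```bash
python3 -m creep '[[[-0.3,0,0,0,0,0,0],[-0.3,0,0,0,0,0,0],[-0.3,0,0,0,0,0,0],[-0.1,0,0,-1,0,0,0],[-0.1,0,0,-3,0,0,0],[0,0,0,-4,0,0,0],[0,0,0,-3,0,0,0],[0,0,0,0,0,0,0]]]'; python3 go.py .482 -.252 .28 .125;
```

```text
clock: 8.15
position: [0.5298, 0.1361, 0.3044]
tool_rot: [-3.141, -0.004, 0.19]
force: [-0.3, -0.4, 0.1]
grip_width: 0.0426
finger_force: 0.0
t 8.15 pos [0.5298 0.1361 0.3044] rpy [-3.141 -0.004  0.19 ] w 0.0426
rot [-0.001 -0.004  0.065] then cm [-9.58 37.91  2.44]
```

Next is the red tool, with a look back at the black one once the arm is clear.

```bash
python3 -m creep '[[[0,0,0,0,0,0,0.065],[0,-1,4,0,0,0,0],[0,-1,4,0,0,0,0],[0,-1,4,0,0,0,0],[0,-1,4,0,0,0,0],[0,-1,4,0,0,0,0],[0,-1,4,0,0,0,0],[0,-1,4,0,0,0,0],[0,-1,4,0,0,0,0],[0,-1,4,1,0,0,0],[0,0,2,1.5,0,0,0],[0,0,0,0,0,0,0]]]'; python3 go.py .482 -.252 .176 .125;python3 - <<'E'
from m import *
f=vision.grab_frame("top"); np.savez("top2.npz",**f)
cv2.imwrite("pics/h1.png",cv2.resize(f["image"][175:290,135:310],None,fx=4.5,fy=4.5,interpolation=2))
E
```

```text
clock: 9.65
position: [0.4865, -0.2533, 0.2755]
tool_rot: [-3.141, 0.002, 0.122]
force: [-0.7, 2.2, 0.1]
grip_width: 0.0426
finger_force: 0.0
t 9.65 pos [ 0.4865 -0.2533  0.2755] rpy [-3.141e+00  2.000e-03  1.220e-01] w 0.0426
rot [-0.001  0.002 -0.003] then cm [-0.43 -0.19  9.95]
```

View pics/h1.png

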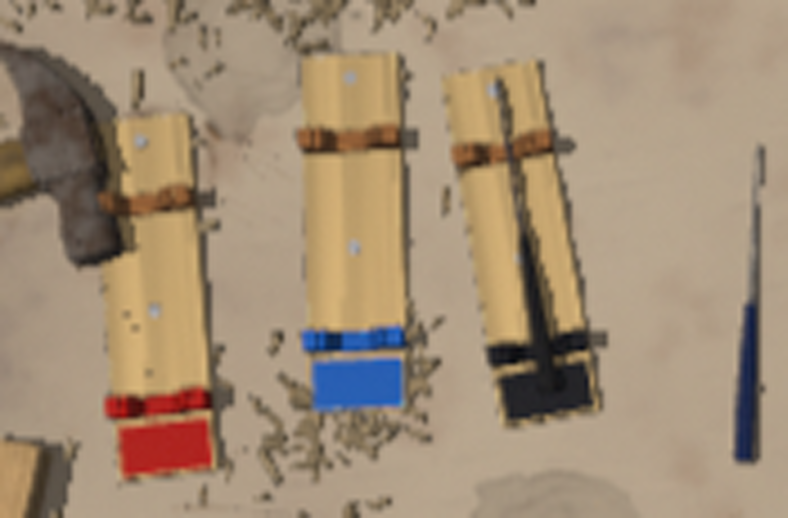

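The black tool lies in both notches: rear at about (550,390), tip at (500,82), with similar margins at both board ends. Now I grasp the red one.

```bash
python3 -m creep '[[[0,-0.4,-0.2,2,0,0,0],[0,0,0,3,0,0,0],[0,0,0,2.5,0,0,0],[0,0,0,1.5,0,0,0],[0,0,0,0.9,0,0,0],[0,0,0,0,0,0,0],[-1,0,0,0,0,0,0],[-1,0,0,0,0,0,0],[-1,0,0,0,0,0,0],[-1,0,0,0,0,0,0],[-1,0,0,0,0,0,0]]]' 40; python3 -m creep '[[[-1,0,0,-1,0,0,0],[-1,0,0,-3,0,0,0],[-1,0,0,-4,0,0,0],[-1,0,0,-2,0,0,0],[-1,0,0,0,0,0,0]]]';  python3 go.py .498 .359 .28 .1; python3 hand.py
```

```text
clock: 11.08
position: [0.4833, -0.2508, 0.1785]
tool_rot: [3.141, -0.001, 0.125]
force: [-1.3, 1.1, 7.5]
grip_width: 0.0099
finger_force: 39.2
clock: 11.7
position: [0.4833, -0.2509, 0.2797]
tool_rot: [3.14, -0.003, 0.125]
force: [0.6, -0.0, -1.6]
grip_width: 0.0097
finger_force: 39.3
t 11.7 pos [ 0.4833 -0.2509  0.2797] rpy [ 3.14e+00 -3.00e-03  1.25e-01] w 0.0097
rot [ 0.002 -0.003  0.025] then cm [ 7.550e+00 -6.054e+01 -3.000e-02]
n 346 x ext -0.0622 0.1338 mid 0.0358
-0.08 -0.045 48 y 0.0065 z [0.1663 0.1693 0.1739]
-0.045 -0.015 81 y 0.0063 z [0.1665 0.1692 0.1745]
0.015 0.05 55 y 0.0051 z [0.1679 0.1704 0.1733]
0.05 0.09 38 y 0.004 z [0.1692 0.1715 0.1735]
0.09 0.15 35 y 0.0031 z [0.1704 0.1719 0.1738]
```

```bash
python3 -m creep '[[[-1,0,0,0,0,0,0.03],[-1,0.5,-4,0,0,0,0],[-1,0.6,-5,0,0,0,0],[-1,0.7,-5.5,0,0,0,0],[-1,0.7,-5.5,0,0,0,0],[-1,0.7,-5.5,0,0,0,0],[-1,0.7,-5.5,0,0,0,0],[-1,0.7,-5.5,0,0,0,0],[-1,0.7,-5.5,0,0,0,0],[-1,0.7,-5,0,0,0,0],[-1,0.7,-5,0,0,0,0],[-1,0.7,-4,0,0,0,0]]]'; python3 -m creep '[[[-1,0,-2,0,0,0,0],[-1,0,0,0,0,0,0]]]'; python3 go.py .498 .359 .22 .095
```

```text
clock: 13.25
position: [0.5032, 0.3159, 0.2767]
tool_rot: [3.141, 0.001, 0.095]
force: [0.0, -0.2, -0.5]
grip_width: 0.0099
finger_force: 39.3
clock: 13.5
position: [0.5012, 0.3345, 0.2768]
tool_rot: [3.141, 0.001, 0.096]
force: [0.4, -0.7, -0.4]
grip_width: 0.0092
finger_force: 39.3
t 13.5 pos [0.5012 0.3345 0.2768] rpy [3.141e+00 1.000e-03 9.600e-02] w 0.0092
rot [0.001 0.001 0.001] then cm [-0.09 -2.47  5.68]
```

```bash
python3 -m creep '[[[-1,0,-1.2,1,0,0,0],[-1,-0.1,-1.3,1.5,0,0,0],[-1,0,0,1.5,0,0,0],[-1,0,0,1.5,0,0,0],[-1,0,0,0,0,0,0],[-1,0,0,0,0,0,0]]]'; python3 go.py .498 .359 .191 .095; python3 - <<'E'
from m import *
from hand import hand
f=vision.grab_frame("side"); hand(f,bot.observe())
cv2.imwrite("pics/g2.png",cv2.resize(f["image"][150:260,270:410],None,fx=5,fy=5,interpolation=2))
E
```

```text
clock: 14.25
position: [0.4988, 0.3582, 0.2229]
tool_rot: [-3.142, -0.0, 0.094]
force: [-0.4, -0.8, 1.1]
grip_width: 0.0091
finger_force: 39.3
t 14.25 pos [0.4988 0.3582 0.2229] rpy [-3.142 -0.     0.094] w 0.0091
rot [-0.    -0.    -0.001] then cm [-0.07 -0.08  3.19]
n 158 x ext -0.0629 0.1321 mid 0.0346
-0.08 -0.045 19 y 0.0081 z [0.1668 0.1711 0.1759]
-0.045 -0.015 36 y 0.0067 z [0.1673 0.1721 0.175 ]
0.015 0.05 25 y 0.0065 z [0.1693 0.1722 0.175 ]
0.05 0.09 16 y 0.0036 z [0.1703 0.1732 0.189 ]
0.09 0.15 17 y 0.005 z [0.171  0.1736 0.1807]
```

View pics/g2.png

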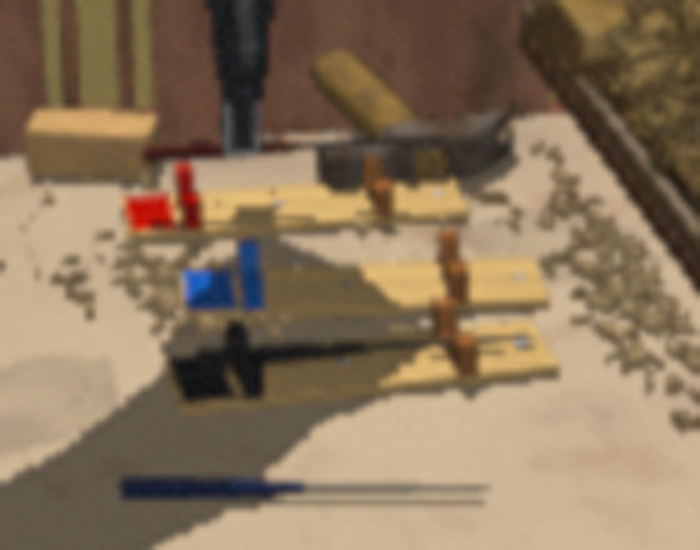

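The red tool is level above its rest, and the black tool sits in its notches in the foreground. Before lowering I'll check how close the hammer head comes to the red centre line.

```bash
python3 - <<'E'
from m import *
for n in("top","side"):
    C=cloud(np.load(n+"0.npz")).reshape(-1,3); o=np.array([.498,.359]);a=.095
    d=C[:,:2]-o; u=d@[np.cos(a),np.sin(a)]; w=d@[-np.sin(a),np.cos(a)]
    for z0 in(.016,.024):
        for lo,hi in((-.06,-.045),(-.042,-.026),(-.02,.02),(.02,.04),(.04,.05),(.05,.065),(.065,.08),(.083,.097),(.1,.14)):
            k=(u>lo)&(u<hi)&(abs(w)<.045)&(C[:,2]>z0)&(C[:,2]<.1)
            print(n,z0,lo,hi,k.sum(),np.sort(w[k])[:].round(3)[:40].tolist() if k.sum()<12 else np.percentile(w[k],[0,10,25,50,75,90,100]).round(3))
E
```

```text
top 0.016 -0.06 -0.045 5 [-0.026, -0.022, 0.011, 0.011, 0.013]
top 0.016 -0.042 -0.026 86 [-0.028 -0.024 -0.016  0.008  0.021  0.028  0.032]
top 0.016 -0.02 0.02 7 [-0.018, -0.007, 0.003, 0.016, 0.02, 0.026, 0.029]
top 0.016 0.02 0.04 0 []
top 0.016 0.04 0.05 0 []
top 0.016 0.05 0.065 50 [0.017 0.021 0.024 0.033 0.04  0.042 0.045]
top 0.016 0.065 0.08 61 [-0.027  0.019  0.022  0.029  0.036  0.042  0.045]
top 0.016 0.083 0.097 105 [-0.026 -0.022 -0.012  0.019  0.031  0.04   0.045]
top 0.016 0.1 0.14 118 [-0.002  0.026  0.029  0.034  0.039  0.043  0.045]
top 0.024 -0.06 -0.045 0 []
top 0.024 -0.042 -0.026 53 [-0.027 -0.025 -0.02   0.015  0.024  0.029  0.031]
top 0.024 -0.02 0.02 0 []
top 0.024 0.02 0.04 0 []
top 0.024 0.04 0.05 0 []
top 0.024 0.05 0.065 39 [0.019 0.023 0.027 0.034 0.04  0.042 0.045]
top 0.024 0.065 0.08 54 [0.018 0.021 0.026 0.031 0.038 0.043 0.045]
top 0.024 0.083 0.097 72 [-0.026 -0.022 -0.014  0.026  0.036  0.041  0.045]
top 0.024 0.1 0.14 108 [0.024 0.027 0.03  0.034 0.04  0.043 0.045]
side 0.016 -0.06 -0.045 0 []
side 0.016 -0.042 -0.026 40 [-0.034 -0.03  -0.022 -
[... 157 characters left out ...]
0.031 0.04  0.043]
side 0.016 0.065 0.08 36 [0.014 0.015 0.016 0.021 0.024 0.029 0.037]
side 0.016 0.083 0.097 55 [-0.032 -0.028 -0.025  0.015  0.025  0.03   0.04 ]
side 0.016 0.1 0.14 93 [0.015 0.02  0.023 0.026 0.032 0.036 0.045]
side 0.024 -0.06 -0.045 0 []
side 0.024 -0.042 -0.026 20 [-0.034 -0.03  -0.021 -0.002  0.018  0.02   0.024]
side 0.024 -0.02 0.02 0 []
side 0.024 0.02 0.04 0 []
side 0.024 0.04 0.05 0 []
side 0.024 0.05 0.065 19 [0.01  0.015 0.021 0.024 0.03  0.036 0.042]
side 0.024 0.065 0.08 26 [0.014 0.015 0.017 0.022 0.027 0.03  0.037]
side 0.024 0.083 0.097 30 [-0.032 -0.027 -0.018  0.021  0.028  0.035  0.04 ]
side 0.024 0.1 0.14 67 [0.015 0.021 0.024 0.027 0.033 0.038 0.045]
```

Hammer clearance is at least 10 mm, so I lower.

```bash
python3 -m creep '[[[-1,0,0,1,0,0,0],[-1,0,0,1,0,0,0],[-1,0,0,0.7,0,0,0],[-1,0,0,0.4,0,0,0],[-1,0,0,0,0,0,0]]]'; python3 -m creep '[[[-0.3,0,0,0,0,0,0],[-0.3,0,0,0,0,0,0],[-0.3,0,0,0,0,0,0],[-0.1,0,0,-1,0,0,0],[-0.1,0,0,-3,0,0,0],[0,0,0,-4,0,0,0],[0,0,0,-3,0,0,0],[0,0,0,0,0,0,0]]]'; python3 go.py .4925 .006 .28 -.06
```

```text
clock: 14.92
position: [0.4984, 0.3588, 0.1918]
tool_rot: [-3.141, 0.0, 0.095]
force: [-3.2, 0.4, 6.3]
grip_width: 0.0099
finger_force: 40.0
clock: 15.92
position: [0.499, 0.3588, 0.3046]
tool_rot: [-3.139, -0.003, 0.095]
force: [-0.2, -0.4, 0.7]
grip_width: 0.0425
finger_force: 0.0
t 15.925 pos [0.499  0.3588 0.3046] rpy [-3.139e+00 -3.000e-03  9.500e-02] w 0.0425
rot [-0.003 -0.003  0.155] then cm [ 1.47 35.25  2.46]
```

```bash
python3 -m creep '[[[0,0,0,0,0,0,0.155],[0,0.1,4,0,0,0,0],[0,0.2,4,0,0,0,0],[0,0.2,4,0,0,0,0],[0,0.2,4,0,0,0,0],[0,0.2,4,0,0,0,0],[0,0.2,4,0,0,0,0],[0,0.2,4,0,0,0,0],[0,0.2,4,1,0,0,0],[0,0.2,3.2,1.5,0,0,0],[0,0,0,0,0,0,0]]]'; python3 go.py .4925 .006 .178 -.06;python3 - <<'E'
from m import *
f=vision.grab_frame("top"); np.savez("top3.npz",**f)
g=vision.grab_frame("side"); np.savez("side3.npz",**g)
r=lambda a,k:cv2.resize(a,None,fx=k,fy=k,interpolation=2)
cv2.imwrite("pics/h2.png",np.hstack([r(f["image"][180:290,135:235],4),r(g["image"][170:225,270:370],4)[:220].repeat(2,0)[:440]]))
E
```

```text
clock: 17.3
position: [0.4937, 0.0038, 0.2758]
tool_rot: [3.141, 0.002, -0.064]
force: [0.3, 0.4, -0.0]
grip_width: 0.043
finger_force: 0.0
t 17.3 pos [0.4937 0.0038 0.2758] rpy [ 3.141e+00  2.000e-03 -6.400e-02] w 0.043
rot [ 0.001  0.002 -0.004] then cm [-0.13 -0.21  9.78]
```

View pics/h2.png

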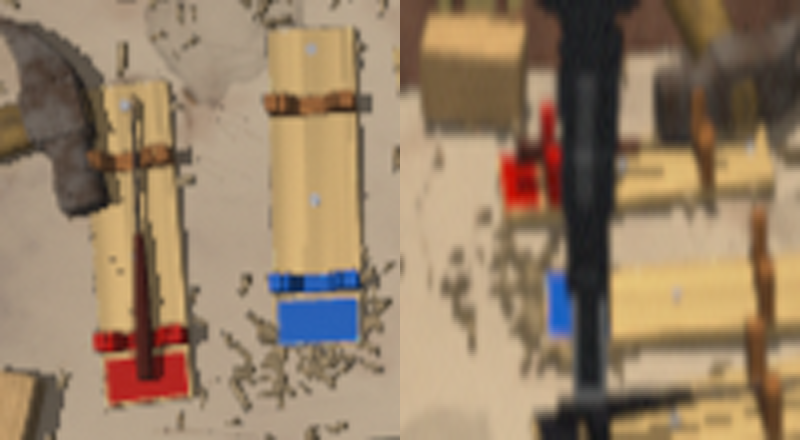

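The red tool lies in its rest: rear at about (149,378), tip at (133,98). I'll check its height numerically at the end. Now the blue tool.

```bash
python3 -m creep '[[[0,-0.1,-0.2,2,0,0,0],[0,0,0,3,0,0,0],[0,0,0,2.5,0,0,0],[0,0,0,1.5,0,0,0],[0,0,0,0.7,0,0,0],[0,0,0,0,0,0,0],[-1,0,0,0,0,0,0],[-1,0,0,0,0,0,0],[-1,0,0,0,0,0,0],[-1,0,0,0,0,0,0],[-1,0,0,0,0,0,0]]]' 40; python3 -m creep '[[[-1,0,0,-1,0,0,0],[-1,0,0,-3,0,0,0],[-1,0,0,-4,0,0,0],[-1,0,0,-2,0,0,0],[-1,0,0,0,0,0,0]]]';  python3 go.py .535 .242 .28 .04; python3 hand.py; python3 - <<'E'
from m import *
for n in("top","side"):
    C=cloud(np.load(n+"3.npz")).reshape(-1,3); a=.095;o=np.array([.498,.359])-.075*np.array([np.cos(a),np.sin(a)])
    d=C[:,:2]-o; u=d@[np.cos(a),np.sin(a)]; w=d@[-np.sin(a),np.cos(a)]
    for lo,hi in((.01,.034),(.05,.11),(.115,.157),(.173,.21)):
        k=(u>lo)&(u<hi)&(abs(w)<.013)&(C[:,2]>.015)&(C[:,2]<.05); print(n,lo,k.sum(),w[k].mean().round(4),"z",np.percentile(C[k,2],[50,90]).round(4))
E
```

```text
clock: 18.77
position: [0.4936, 0.0082, 0.1805]
tool_rot: [-3.141, -0.001, -0.06]
force: [-2.0, 0.1, 10.4]
grip_width: 0.0096
finger_force: 39.3
clock: 19.4
position: [0.4937, 0.0082, 0.2816]
tool_rot: [-3.141, -0.003, -0.06]
force: [0.3, -0.9, -1.4]
grip_width: 0.0099
finger_force: 38.9
t 19.4 pos [0.4937 0.0082 0.2816] rpy [-3.141e+00 -3.000e-03 -6.000e-02] w 0.0099
rot [-0.001 -0.003 -0.1  ] then cm [  5.06 -23.19   0.16]
n 255 x ext -0.0643 0.1268 mid 0.0313
-0.08 -0.045 37 y 0.0077 z [0.1673 0.1699 0.1755]
-0.045 -0.015 60 y 0.0063 z [0.1676 0.1708 0.1771]
0.015 0.05 35 y 0.0047 z [0.1693 0.1718 0.1747]
0.05 0.09 32 y 0.0016 z [0.1706 0.172  0.1739]
0.09 0.15 24 y 0.0019 z [0.1708 0.1722 0.1738]
top 0.01 34 -0.0002 z [0.0242 0.0284]
top 0.05 86 -0.0002 z [0.0224 0.028 ]
top 0.115 25 -0.0018 z [0.0189 0.0241]
top 0.173 13 -0.0005 z [0.0165 0.0193]
side 0.01 26 -0.0049 z [0.0213 0.0258]
side 0.05 10 -0.005 z [0.02   0.0209]
side 0.115 17 -0.0027 z [0.0175 0.0218]
side 0.173 6 -0.0047 z [0.0163 0.017 ]
```

The red tool's top is at about 26 mm, so it is fully seated. The blue tool is held with its mid about 32 mm ahead of the grip, so I shift the target 3 mm along.

```bash
python3 -m creep '[[[-1,0,0,0,0,0,-0.1],[-1,0.5,-3,0,0,0,0],[-1,1,-4,0,0,0,0],[-1,1,-4,0,0,0,0],[-1,1,-4,0,0,0,0],[-1,1,-4,0,0,0,0],[-1,0.8,-4,0,0,0,0],[-1,0,0,0,0,0,0],[-1,0,0,0,0,0,0]]]'; python3 go.py .538 .242 .22 .04
```

```text
clock: 20.58
position: [0.537, 0.2394, 0.2789]
tool_rot: [3.14, 0.001, 0.039]
force: [-0.5, 0.3, 0.2]
grip_width: 0.0098
finger_force: 39.0
t 20.575 pos [0.537  0.2394 0.2789] rpy [3.14e+00 1.00e-03 3.90e-02] w 0.0098
rot [ 0.001  0.001 -0.001] then cm [ 0.11 -0.26  5.89]
```

```bash
python3 -m creep '[[[-1,0.1,-0.3,2,0,0,0],[-1,0,0,2,0,0,0],[-1,0,0,2,0,0,0],[-1,0,0,1,0,0,0],[-1,0,0,1,0,0,0],[-1,0,0,0.6,0,0,0],[-1,0,0,0,0,0,0],[-1,0,0,0,0,0,0]]]'; python3 go.py .538 .242 .191 .04; python3 hand.py
```

```text
clock: 21.58
position: [0.5382, 0.2431, 0.1941]
tool_rot: [-3.141, -0.0, 0.04]
force: [-0.3, -0.7, 1.6]
grip_width: 0.0096
finger_force: 39.3
t 21.575 pos [0.5382 0.2431 0.1941] rpy [-3.141 -0.     0.04 ] w 0.0096
rot [-0. -0. -0.] then cm [-0.02  0.11  0.31]
n 704 x ext -0.153 0.1998 mid 0.0234
-0.08 -0.045 92 y 0.006 z [0.1695 0.1844 0.1874]
-0.045 -0.015 80 y 0.0043 z [0.1672 0.1719 0.1865]
0.015 0.05 90 y 0.0044 z [0.1727 0.1858 0.1878]
0.05 0.09 108 y 0.0028 z [0.1687 0.1841 0.1874]
0.09 0.15 118 y 0.004 z [0.1749 0.1862 0.1882]
```

Release, lift, and swing away towards −y, then check all three.

```bash
python3 -m creep '[[[-1,0,0,0.2,0,0,0],[-0.3,0,0,0,0,0,0],[-0.3,0,0,0,0,0,0],[-0.3,0,0,0,0,0,0],[-0.1,0,0,-1,0,0,0],[-0.1,0,0,-3,0,0,0],[0,0,0,-4,0,0,0],[0,0,0,-4,0,0,0],[0,0,4,0,0,0,0],[0,0,5,0,0,0,0],[0,0,5,0,0,0,0],[0,0,5,0,0,0,0]]]'; python3 -m creep '[[[0,0,5,0,0,0,0],[0,0,5,0,0,0,0],[0,0,5,0,0,0,0],[0,0,5,0,0,0,0],[0,0,5,0,0,0,0],[0,0,5,0,0,0,0],[0,0,5,0,0,0,0],[0,0,3,0,0,0,0],[0,0,0,0,0,0,0],[0,0,0,0,0,0,0]]]'; python3 - <<'E'
from m import *
F={n:vision.grab_frame(n) for n in("top","side")}
cv2.imwrite("pics/z.png",cv2.resize(F["top"]["image"][170:290,140:330],None,fx=4.2,fy=4.2,interpolation=2))
for nm,g,a,off in(("red",(.498,.359),.095,.075),("blue",(.535,.242),.04,.075),("black",(.529,.136),.19,.075)):
  e=np.array([np.cos(a),np.sin(a)]); o=np.array(g)-off*e
  for n,f in F.items():
    C=cloud(f).reshape(-1,3); B=cloud(np.load(n+"0.npz")).reshape(-1,3)
    d=C[:,:2]-o; u=d@e; w=d@[-e[1],e[0]]
    k=(B[:,2]<.013)&(C[:,2]-B[:,2]>.004)&(C[:,2]<.05)&(abs(w)<.02)&(u>-.02)&(u<.24)
    U,W,Z=u[k],w[k],C[k,2]; p=np.polyfit(U,W,1)
    h=U<.09
    print(nm,n,k.sum(),"u %.3f %.3f mid %.3f"%(*np.percentile(U,[1,99]),np.mean(np.percentile(U,[1,99]))),"w at .11 %.4f slope %.3f"%(np.polyval(p,.11),p[0]),"ztop handle %.4f blade %.4f"%(np.percentile(Z[h],80),np.percentile(Z[U>.12],80)))
E
```

```text
clock: 23.12
position: [0.5455, 0.0517, 0.3125]
tool_rot: [-3.141, -0.001, 0.04]
force: [1.1, -0.7, -0.2]
grip_width: 0.0424
finger_force: 0.0
clock: 24.38
position: [0.5608, -0.3256, 0.312]
tool_rot: [-3.141, -0.0, 0.04]
force: [-0.2, -0.1, -0.1]
grip_width: 0.0428
finger_force: 0.0
red top 422 u -0.017 0.235 mid 0.109 w at .11 0.0002 slope 0.013 ztop handle 0.0246 blade 0.0160Traceback (most recent call last):
  File "<stdin>", line 12, in <module>
    return _quantile_unchecked(
        a, q, axis, out, overwrite_input, method, keepdims, weights)
    return _ureduce(a,
                    func=_quantile_ureduce_func,
    ...<5 lines>...
                    overwrite_input=overwrite_input,
                    method=method)
    r = func(a, **kwargs)
    result = _quantile(arr,
                       quantiles=q,
    ...<2 lines>...
                       out=out,
                       weights=wgt)
    slices_having_nans = np.isnan(arr[-1, ...])
                                  ~~~^^^^^^^^^
IndexError: index -1 is out of bounds for axis 0 with size 0
```

View pics/z.png

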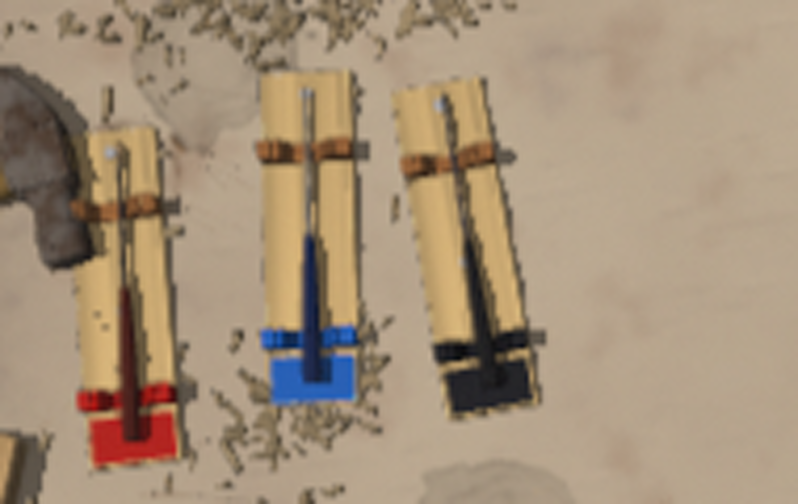

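All three tools lie in their own rests with the handles at the coloured ends. The rear and tip margins in pixels are about 23/21 (red), 21/20 (blue) and 27/11 (black), which puts each centre within roughly 5 mm. Last, a height and bystander check before handing in.

```bash
python3 - <<'E'
from m import *
f=vision.grab_frame("top"); C=cloud(f).reshape(-1,3)
for nm,g,a in(("red",(.498,.359),.095),("blue",(.535,.242),.04),("black",(.529,.136),.19)):
  e=np.array([np.cos(a),np.sin(a)]); d=C[:,:2]-(np.array(g)-.075*e); u=d@e; w=d@[-e[1],e[0]]
  for lo,hi in((.015,.034),(.05,.10),(.175,.205)):
    k=(u>lo)&(u<hi)&(abs(w)<.014)&(C[:,2]>.015)&(C[:,2]<.05); print(nm,lo,k.sum(),"w %.4f z50 %.4f z90 %.4f"%(w[k].mean(),*np.percentile(C[k,2],[50,90])))
g=vision.grab_frame("side"); g0=np.load("side0.npz")
D=cv2.absdiff(g["image"],g0["image"]).max(2)>40
print("pen/gouge/pencil change px",D[258:275,300:365].sum(),D[275:292,290:395].sum(),D[350:375,300:390].sum())
t0=np.load("top0.npz");A=cv2.absdiff(f["image"],t0["image"]).max(2)>40
print(A[210:272,328:342].sum(),A[190:280,354:372].sum(),A[205:270,446:470].sum())
E
```

```text
red 0.015 28 w -0.0003 z50 0.0263 z90 0.0303
red 0.05 74 w -0.0004 z50 0.0218 z90 0.0263
red 0.175 14 w -0.0008 z50 0.0172 z90 0.0198
blue 0.015 31 w 0.0003 z50 0.0264 z90 0.0300
blue 0.05 71 w 0.0002 z50 0.0223 z90 0.0271
blue 0.175 8 w 0.0029 z50 0.0186 z90 0.0213
black 0.015 35 w 0.0018 z50 0.0242 z90 0.0289
black 0.05 66 w 0.0010 z50 0.0225 z90 0.0283
black 0.175 8 w -0.0024 z50 0.0184 z90 0.0239
pen/gouge/pencil change px 198 94 774
1 419 1546
```

```bash
python3 -c "
from workcell import bot; print(bot.job_done())"
```

```text
the job is handed in; nothing more can be done
None
```

I laid the red, blue and black tools in both notches of their own rests, handles at the coloured ends, released them and handed the job in at about 25 s; from the images each is centred to within roughly 5 mm, I had no reason to think the pencil, pen or gouge moved (arm and shadow blurred the final image check), and no verdict came back.

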